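Free a jammed stain bottle and stand it on the lift stand

ROBOT

A 6-joint arm with a two-finger parallel gripper is mounted at the origin on the work surface. World frame = base frame: x ahead of the robot, y to its left, z up, the work surface at z = 0. Lengths are in m, angles in rad, forces in N, time in s.
With the tool pointing down it reaches from about 0.275 to 1 m from the base axis. Payload 8.4 kg.
Tool frame: the origin (TCP) lies on the centre line of the jaws, within the pads' length; the fingertips stand bot.finger_overhang ahead of it and the grasp point (between the pads) lies 2 mm behind it (bot.finger_overhang is the distance from the TCP to the fingertips, in m); z points along the fingers, y is the line along which they close (so a half turn about z gives the same grasp; the last joint's range is limited). The gripper opens to 85 mm and grips with 20 to 120 N. Pads are 22 mm wide; open, the fingers measure 114 mm over their backs; the gripper's body (76 mm by 85 mm) begins 54 mm behind the grasp point. The pads swing forward as they close: fully open they stand 13 mm farther back than shut.
Start: joints at [-1.309, 0.353, 1.633, -0, 1.155, -0.002], TCP at [0.163, -0.603, 0.248] pointing down, gripper open.
Joint ranges: [-2.63, 2.63], [-0.92, 2.1], [0.06, 2.66], [-1.3, 4.44], [0, 2.69], [-3.02, 3.02]. Speed limits (rad/s): [2.22, 2.22, 2.79, 3.14, 3.14, 3.14].

INTERFACE

Orientations are given as a unit quaternion [x, y, z, w].
In Python, from bench import bot, optics, workorder gives the robot as it stands.
- The arm moves only by the shell command python3 -m crank 'ROWS' [FORCE]. ROWS is JSON, a list that holds one entry, the list of rows, each a list of 7 numbers: the shift along the tool's x, y, z in mm, then the turn, a rotation vector about the tool's x, y, z in degrees, then the opening, from -1 (shut) to 1 (fully open). In form: [[[x, y, z, rx, ry, rz, jaw], ...]]. A call has 1 to 12 rows; each row is the pose to reach, as a shift and turn from the pose commanded when the call began, along the tool's axes at that moment; what a row does not reach only later rows make up. A row lasts 1/12 s, in which the tool goes at most 41.7 mm and 7.16 degrees, less where a joint would pass 70% of its speed; a pose out of reach is approached as far as the arm can. A call with a gripper value outside its range is refused whole. The fingers move at their own pace and stop on an object; FORCE is the grip in N (left out, the last holds). Time passes only in rows, so rows that repeat a pose let the fingers close. It gives the time, the measured TCP pose, the force, the opening and the grip force at its end, in the units of the state.
- bot.get_obs(): the state, without advancing time (a new reading comes with each control period).
- optics.get_image(name): name is "scene" or "top" or "wrist"; returns a dict with "img" (384x512x3 uint8, red, green, blue), "range_z" (384x512 float32, m along the optical axis (not along the pixel's ray), 0 where there is no reading), "camera_matrix" (3x3 intrinsics, pixels), "T" (4x4, takes a point from camera to world coordinates). Camera axes: x right, y up, looking along -z (the intrinsics and any distortion apply to the point x, -y, -z); pixel columns grow to the right and rows downward; lengths in m; the calibration is good to about 2 mm. A picture is of the moment at which its call begins.
- workorder.job_done(): hands the job in; it is judged then, once.
The state is a dict: "t": time; "q": joint angles; "qvel": joint speeds; "joint_efforts": joint torques, N m; "tcp_pos": TCP position; "tool_rot": TCP orientation; "wrist_force": force on the tool from outside, world axes, zero at the start; "torque": the same for the moment, N m; "width": finger opening in m; "grip_force": force on a finger pad.
Only numpy, scipy, OpenCV 4.12 (cv2) and the standard library are available. Lean on these libraries where they do the work, as an engineer would, in place of code of your own. Each camera call takes 0.05 s, during which the arm holds its last target. There are 200 camera calls.

TASK

The white screw-cap bottle leaning in the corner of the grey tub is jammed: its foot is caught under the tub's inward lip and squeezed by a sprung plate. Draw it out along its own length without forcing it, and stand it upright in the middle of the round plate of the lift stand, lowering it gently until it stands on the plate before letting go. Leave all the other things where they are.

Things in the scene. Friction and masses are not known exactly. Their poses are not given: they have to be found in the camera images.
- bottle: The jammed bottle, 180 mm tall, 0.2 to 0.4 kg: white body 56 mm across and 127 mm tall, sloping shoulder, neck, black cap 36 mm across on the top 30 mm. Origin: centre of its underside; z runs from foot to cap. It starts leaning 38 degrees from vertical, cap towards the tub's -x end, the cap free above the tub. Draw it 120 mm along its axis to clear lip and rim. A like bottle, spare, stands elsewhere.
- tub: Grey tub, fixed, 240 (x) by 160 (y) by 100 mm high, walls and floor 5 mm. Origin: centre of its underside, z up; its -x end is nearest the robot. A lip 41 mm wide, 5 mm thick, runs inward along the top of the far (+x) wall. A cross wall 62 mm high, 24 mm to +x of the origin, and a ramp from its top to the floor carry the leaning bottle; between ramp and lip it can only slide along its axis.
- tub_jam (a point): Point on the tub's floor in the jam corner, where the inner far (+x) and +y walls meet; axes as the tub's. The bottle's foot is here, under the lip; a metal keeper plate, 65 mm high, sprung with about 6 N, presses its -y side and pinches it on the +y wall. Drawing it out along its axis takes about 5 to 15 N, weight included; lifted straight up it wedges under the lip.
- stand: Lift stand, fixed: round dark base 120 mm across, a column, and a level round metal plate 130 mm across, 6 mm thick. Origin: centre of the base's underside, on the column's axis, which is also the plate's. The plate's height was set by hand and is not reported: its top is anywhere from 60 to 100 mm above the table and stays there under loads below 80 N. It has to be seen or felt.
- dish: Bystander: closed clear dish, 64 mm across, 16 mm high, lying in the near part of the tub. Origin: centre of its underside.
- jar: Bystander: small white jar with black lid, 42 mm across, 50 mm high, standing in the near part of the tub. Origin: centre of its underside.
- beaker: Bystander: clear beaker, 64 mm across, 85 mm high, standing beyond the lift stand. Origin: centre of its underside.
- slidebox: Bystander: black slide box, 85 by 100 by 32 mm, towards the back of the table. Origin: centre of its underside.
- spare: Bystander: a bottle like the jammed one, 180 mm tall, already standing upright at the back on the left. Origin: centre of its underside.
- mortar: Bystander: white ceramic bowl, 90 mm across, 60 mm high, at the back on the right. Origin: centre of its underside.
- brush: Bystander: small brush lying on the left of the table. Origin: on the underside, near its middle.
Things that resemble listed ones, but are neither listed nor needed, are in the scene too. What is shaped like the bottle but yellow is not meant.

How it is judged:
By the outcome, as a careful person would: the job done as asked, in the order asked, and still so for the second after the job is handed in, with the robot touching nothing.
It also fails if it takes over 48 s, if anything falls off the work surface, if the arm or the gripper's body presses on something with over 40 N, if the wrist force passes 120 N, or if a joint passes its speed limit or range.

## Working session

There is one attempt and no reset: what is moved stays moved. The work goes in short steps, Python scripts to look and compute and a shell command to move; the robot and the scene stay as the last step left them, time stands still between calls to the robot, and variables do not carry over. Pictures are saved under pics/ and viewed, at most 10 in all, crops included, and the job is handed in when it is done.

```bash
ls && mkdir -p pics
cat > h.py <<'E'
import numpy as np, cv2
from bench import bot, optics, workorder
from scipy.spatial.transform import Rotation as R
def cloud(d):
    K=d['camera_matrix'];z=d['range_z'];v,u=np.mgrid[:384,:512]
    p=np.stack([(u-K[0,2])/K[0,0]*z,-(v-K[1,2])/K[1,1]*z,-z,np.ones_like(z)],-1)
    return (p@d['T'].T)[...,:3]
E
python3 - <<'E'
from h import *
for n in ('scene','top'):
    d=optics.get_image(n); np.savez(n,**d,allow_pickle=True)
    cv2.imwrite(f'pics/{n}0.png',d['img'][...,::-1]); print(n,d['camera_matrix'].round(1).tolist(),d['T'].round(3).tolist())
o=bot.get_obs(); print({k:np.round(v,3).tolist() for k,v in o.items()},bot.finger_overhang)
E
```

```text
pics
scene [[402.5, 0.0, 260.7], [0.0, 402.5, 187.5], [0.0, 0.0, 1.0]] [[0.664, -0.553, 0.503, 1.141], [0.747, 0.48, -0.46, -0.509], [0.013, 0.681, 0.732, 0.907], [0.0, 0.0, 0.0, 1.0]]
top [[405.4, 0.0, 256.8], [0.0, 405.4, 191.7], [0.0, 0.0, 1.0]] [[0.016, 0.995, -0.094, 0.395], [-1.0, 0.015, -0.02, 0.018], [-0.019, 0.094, 0.995, 1.396], [0.0, 0.0, 0.0, 1.0]]
{'t': 0.1, 'q': [-1.309, 0.354, 1.634, 0.0, 1.155, -0.002], 'qvel': [0.001, -0.003, -0.002, 0.0, 0.002, -0.001], 'joint_efforts': [0.0, -60.636, -34.282, 0.0, 0.004, -0.0], 'tcp_pos': [0.163, -0.603, 0.248], 'tool_rot': [0.991, 0.132, -0.0, -0.001], 'wrist_force': [0.238, -0.313, -0.888], 'torque': [0.022, -0.017, -0.024], 'grip_force': 0.0, 'width': 0.085} 0.017
```

View pics/scene0.png

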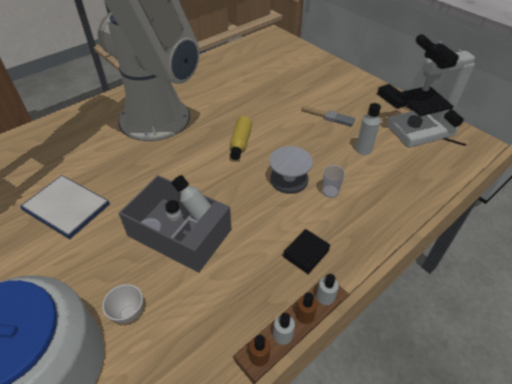

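View pics/top0.png

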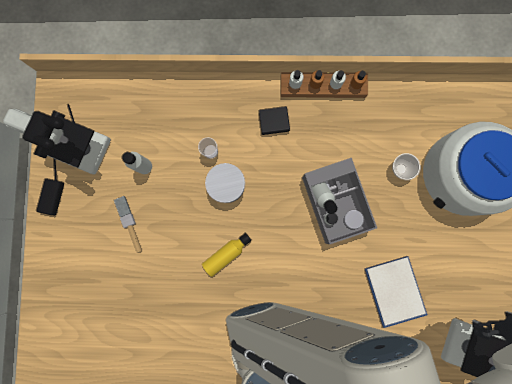

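The scene view shows the tub around (175,220), with the bottle's cap at (180,184), and the lift plate at (291,162). In the top view the tub is at (338,203) and the plate at (225,183). Next I measure the plate, the tub and the bottle axis.

Run:
```python
from h import *
D={n:dict(np.load(n+'.npz')) for n in ('scene','top')}
for n in D:
    d=D[n]; P=cloud(d); d['P']=P
    # plate
    c={'scene':(291,158),'top':(225,183)}[n]
    q=P[c[1]-3:c[1]+4,c[0]-3:c[0]+4].reshape(-1,3); zt=np.median(q[:,2])
    m=(abs(P[...,2]-zt)<.008)&(np.hypot(P[...,0]-np.median(q[:,0]),P[...,1]-np.median(q[:,1]))<.1)
    pts=P[m][:,:2]; (cc,r)=cv2.minEnclosingCircle(pts.astype(np.float32)); print(n,'plate z',zt,P[m][:,2].mean(),P[m][:,2].std(),'c',cc,r,pts.mean(0),m.sum())
    # tub outline : rim pts z .09-.11
    x0,x1,y0,y1={'scene':(112,240,165,280),'top':(295,385,150,255)}[n]
    S=P[y0:y1,x0:x1].reshape(-1,3); rim=S[abs(S[:,2]-.1)<.006]
    print('rim',cv2.minAreaRect(rim[:,:2].astype(np.float32)),len(rim))
    hi=S[(S[:,2]>.112)]; print('hi',len(hi),hi.max(0),hi.min(0))
    cv2.imwrite(f'pics/{n}c.png',cv2.resize(d['img'][y0:y1,x0:x1,::-1],None,fx=5,fy=5,interpolation=cv2.INTER_CUBIC)[:600,:800])
a=cv2.imread('pics/scenec.png');b=cv2.imread('pics/topc.png')
h=380;s=[cv2.resize(i,(int(i.shape[1]*h/i.shape[0]),h)) for i in(a,b)]
cv2.imwrite('pics/both.png',np.hstack(s)[:, :800])
```

```text
scene plate z 0.08431398783621158 0.08410977199676813 0.0016844108888003743 c (0.5478611588478088, 0.14979322254657745) 0.06740853935480118 [0.55194618 0.14743943] 1048
rim ((0.49546799063682556, -0.2225748896598816), (0.24236229062080383, 0.16378694772720337), 19.58837127685547) 1452
hi 632 [ 1.14119969 -0.1444174   0.9074141 ] [ 0.45040027 -0.50850498  0.11200454]
top plate z 0.08536624653096303 0.0853617570474866 0.0026008372941684205 c (0.5480422377586365, 0.15044988691806793) 0.0649840384721756 [0.54791203 0.15004562] 1222
rim ((0.49479803442955017, -0.22300219535827637), (0.24012121558189392, 0.16175682842731476), 19.703845977783203) 1054
hi 407 [0.53422405 0.01763779 1.39648467] [ 0.39503388 -0.20058055  0.11225088]
```

View pics/both.png

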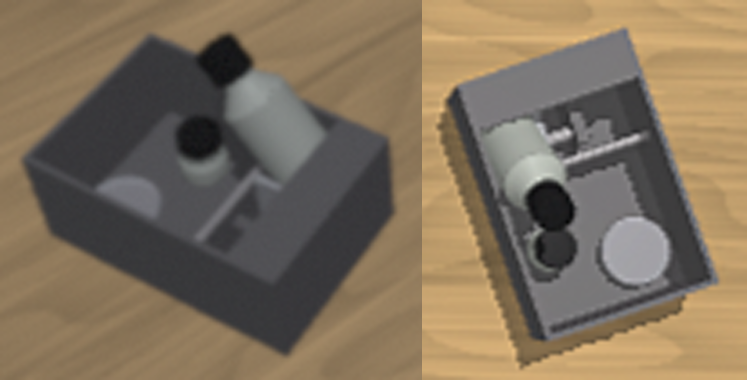

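The crops show the bottle along the tub's +y wall with its foot under the lip. Its cap is above the near part of the tub, next to the jar. Next I fit the bottle's axis from the depth points.

Run:
```python
from h import *
from scipy.optimize import least_squares
yaw=np.radians(19.65); Rt=R.from_euler('z',yaw).as_matrix(); c=np.array([.4952,-.2228,0])
Q=[]
for n in('scene','top'):
    d=dict(np.load(n+'.npz')); P=(cloud(d)-c)@Rt; rgb=d['img'].astype(int); 
    inb=(abs(P[...,0])<.1)&(P[...,1]>-.01)&(P[...,1]<.073)&(P[...,2]<.3)
    a=np.array([-np.sin(np.radians(38)),0,np.cos(np.radians(38))])
    m=inb&(P[...,2]>.09)&(d['range_z']>0)
    if n=='scene': m&=(P[...,0]<.075)
    L=rgb.sum(-1); w=m&(L>330)&(P[...,2]>.075); k=m&(L<150)&(P[...,2]>.12)
    print(n,w.sum(),k.sum()); Q.append((P[w],P[k]))
    t=P[k]@a; print('cap t range',np.percentile(t,[0,2,50,98,100]), 'cap ctr',P[k].mean(0),'maxz',P[k][:,2].max())
    J=P[inb&(P[...,2]>.045)&(P[...,2]<.062)&(P[...,0]<-.03)]; print('jar top',J.mean(0) if len(J) else None,len(J), J.min(0) if len(J) else 0,J.max(0) if len(J) else 0)
W=np.vstack([q[0] for q in Q]);Kp=np.vstack([q[1] for q in Q])
# cylinder fit, lean 38 fixed: params: y, offset e along n=(cos38,0,sin38), small yaw
def res(p,full=False):
    l,yw=p[2],p[3]
    a=np.array([-np.sin(l)*np.cos(yw),-np.sin(l)*np.sin(yw),np.cos(l)]); n=np.array([np.cos(l),0,np.sin(l)]); p0=n*p[0]+np.array([0,p[1],0])
    def dist(X): v=X-p0; return np.linalg.norm(v-np.outer(v@a,a),axis=1)
    tw=W@a; body=W[(tw<p[4])]; 
    return np.r_[dist(body)-.028, dist(Kp)-.018 if False else []]
for free in(0,1):
    a=np.array([-np.sin(np.radians(38)),0,np.cos(np.radians(38))])
    tc=Kp@a; top=np.percentile(tc,99.5); tb=top-.180+.125
    f=(lambda p:res([p[0],p[1],np.radians(38),0,tb])) if not free else (lambda p:res([*p,tb]))
    s=least_squares(f,[.1,.047]+([np.radians(38),0] if free else []),loss='soft_l1',f_scale=.002)
    print(free,s.x,np.degrees(s.x[2:]),'rms',np.sqrt(np.mean(s.fun**2)),len(s.fun),'top t',top)
    n=np.array([np.cos(np.radians(38)),0,np.sin(np.radians(38))])
    p0=n*s.x[0]+[0,s.x[1],0]; print('foot tub',p0+a*(top-.18),'cap top tub',p0+a*top,'world',Rt@(p0+a*top)+c,'axis world',Rt@a)
```

```text
scene 498 161
cap t range [0.11019961 0.11240666 0.12776985 0.13999834 0.14026083] cap ctr [-0.00219454  0.03968677  0.16021032] maxz 0.17390389048442675
jar top [-0.04560857  0.03517483  0.05288546] 125 [-0.06383259  0.01777327  0.04517506] [-0.03064918  0.05645053  0.05780037]
top 508 131
cap t range [0.11391415 0.11774235 0.13945715 0.14393609 0.14451719] cap ctr [-0.01066622  0.0486187   0.16476974] maxz 0.17806300648423964
jar top [-0.04760654  0.03830669  0.0544884 ] 100 [-0.06501275  0.01958097  0.04773515] [-0.03091518  0.05629489  0.06039021]
0 [0.08717101 0.04657505] [] rms 0.012840591533395116 777 top t 0.14427555344133688
foot tub [0.09068586 0.04657505 0.02551658] cap top tub [-0.02013321  0.04657505  0.16735852] world [ 0.46057731 -0.18570754  0.16735852] axis world [-0.57980803 -0.20703067  0.78801075]Traceback (most recent call last):
  File "<stdin>", line 27, in <module>
    return func(*args, **kwargs)
    result = trf(vector_fun.fun, vector_fun.jac, x0, f0, J0, lb, ub, ftol, xtol,
                 gtol, max_nfev, x_scale, loss_function, tr_solver,
                 tr_options.copy(), verbose, callback=callback_wrapped)
    return trf_no_bounds(
        fun, jac, x0, f0, J0, ftol, xtol, gtol, max_nfev, x_scale,
        loss_function, tr_solver, tr_options, verbose, callback=callback)
    cost_new = loss_function(f_new, cost_only=True)
    loss(z, rho, cost_only=cost_only)
    ~~~~^^^^^^^^^^^^^^^^^^^^^^^^^^^^^
    rho[0] = 2 * (t**0.5 - 1)
    ~~~^^^
ValueError: could not broadcast input array from shape (1006,) into shape (777,)
```

The fit gives the foot at tub (0.091, 0.047, 0.025), which is what you'd expect with the foot touching both the floor and the far wall. I'll grip the cap coaxially with the jaws closing in the lean plane. The plate top is at about z = 0.085, centred at (0.548, 0.150).

```bash
cat >> h.py <<'E'
c=np.array([.4952,-.2228,0]); Rt=R.from_euler('z',19.65,degrees=True).as_matrix(); L=np.radians(38)
a=np.array([-np.sin(L),0,np.cos(L)]); n=np.array([np.cos(L),0,np.sin(L)])
def onaxis(t): return Rt@(n*.0872+[0,.0468,0]+a*t)+c
Rlean=Rt@np.column_stack([[0,1,0],n,-a])
def down(az): return R.from_euler('z',az,degrees=True).as_matrix()@np.array([[0,1,0],[1,0,0],[0,0,-1.]])
def rel(p,Rm,o=None):
    o=o or bot.get_obs(); R0=R.from_quat(o['tool_rot']).as_matrix()
    print('row',((p-o['tcp_pos'])@R0*1e3).round(1),np.degrees(R.from_matrix(R0.T@Rm).as_rotvec()).round(2))
def show():
    o=bot.get_obs(); print({k:np.round(o[k],3).tolist() for k in('t','q','tcp_pos','wrist_force','torque','width','grip_force')})
E
python3 - <<'E'
from h import *
rel(onaxis(.126+.125),Rlean); print(onaxis(.251),onaxis(.126))
E
```

```text
row [ 330.7 -320.2   -3.4] [-28.91  31.18 -90.73]
[ 0.39864348 -0.20758324  0.25147638] [ 0.47111949 -0.18170441  0.15297504]
```

```bash
python3 -m crank '[[[0,0,-100,0,0,0,1],[0,0,-100,0,0,0,1],[0,0,-100,-28.9,31.2,-90.7,1],[60,-60,-100,-28.9,31.2,-90.7,1],[120,-120,-100,-28.9,31.2,-90.7,1],[180,-180,-100,-28.9,31.2,-90.7,1],[240,-240,-100,-28.9,31.2,-90.7,1],[331,-320,-100,-28.9,31.2,-90.7,1],[331,-320,-100,-28.9,31.2,-90.7,1],[331,-320,-100,-28.9,31.2,-90.7,1],[331,-320,-100,-28.9,31.2,-90.7,1],[331,-320,-100,-28.9,31.2,-90.7,1]]]'; python3 -c "
from h import *
show(); rel(onaxis(.251),Rlean)"
```

```text
t: 1.1
tcp_pos: [0.3549, -0.279, 0.3483]
tool_rot: [0.732, 0.634, 0.204, 0.144]
wrist_force: [1.0, -0.6, -0.0]
width: 0.0853
grip_force: 0.0
{'t': 1.1, 'q': [-0.982, -0.161, 2.075, 0.518, 1.037, -1.063], 'tcp_pos': [0.355, -0.279, 0.348], 'wrist_force': [0.978, -0.579, -0.044], 'torque': [-0.06, 0.177, -0.06], 'width': 0.085, 'grip_force': 0.0}
row [ 64.3 -18.5 109.1] [ -8.11   8.86 -25.55]
```

```bash
python3 -m crank '[[[20,-6,0,-8.1,8.9,-25.6,1],[40,-12,0,-8.1,8.9,-25.6,1],[64,-18,0,-8.1,8.9,-25.6,1],[64,-18,30,-8.1,8.9,-25.6,1],[64,-18,60,-8.1,8.9,-25.6,1],[64,-18,85,-8.1,8.9,-25.6,1],[64,-18,109,-8.1,8.9,-25.6,1],[64,-18,109,-8.1,8.9,-25.6,1],[64,-18,109,-8.1,8.9,-25.6,1]]]'; python3 -c "
from h import *
show(); rel(onaxis(.251),Rlean);rel(onaxis(.126),Rlean)
d=optics.get_image('wrist'); cv2.imwrite('pics/w1.png',d['img'][...,::-1])"
```

```text
t: 1.85
tcp_pos: [0.3984, -0.2092, 0.251]
tool_rot: [0.547, 0.772, 0.266, 0.185]
wrist_force: [0.6, -1.0, -0.4]
width: 0.0852
grip_force: 0.0
{'t': 1.85, 'q': [-0.925, -0.003, 2.247, 0.86, 0.885, -1.825], 'tcp_pos': [0.398, -0.209, 0.251], 'wrist_force': [0.602, -0.966, -0.442], 'torque': [-0.11, 0.254, -0.016], 'width': 0.085, 'grip_force': 0.0}
row [1.4 0.9 0.1] [-0.16 -0.15 -0.31]
row [  1.1   1.2 125.1] [-0.16 -0.15 -0.31]
```

View pics/w1.png

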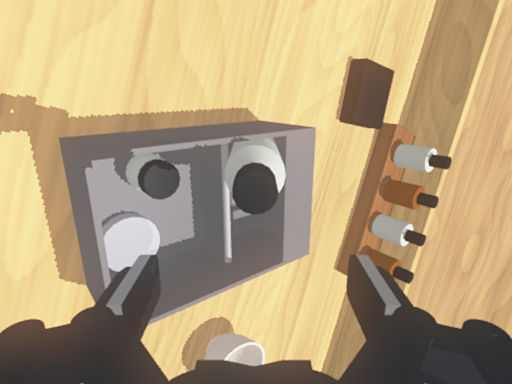

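In the wrist view the cap is at (256,190), midway between the fingertips at (150,265) and (360,265). I check its offset from the axis with the wrist depth.

Run:
```python
from h import *
d=optics.get_image('wrist'); P=cloud(d); r=d['img'].astype(int).sum(-1)
m=np.zeros(r.shape,bool); m[150:225,225:290]=1; m&=(r<150)&(P[...,2]>.11)
X=(P[m]-c)@Rt; t=X@a; print(m.sum(),'t pct',np.percentile(t,[1,50,95,99]))
T=X[t>np.percentile(t,95)-.004]; q=np.c_[T@n,T[:,1]].astype(np.float32)
print('top disc (n,y)',cv2.minEnclosingCircle(q),q.mean(0),len(q),'exp .0872 .0468')
K=d['camera_matrix'];
for tt in(.142,.112):
  p=np.linalg.inv(d['T'])@np.r_[onaxis(tt),1]; print(K[0,2]+K[0,0]*p[0]/-p[2],K[1,2]-K[1,1]*p[1]/-p[2])
```

```text
Traceback (most recent call last):
IndexError: index -1 is out of bounds for axis 0 with size 0
```

Run:
```python
from h import *
d=optics.get_image('wrist'); P=cloud(d); r=d['img'].astype(int).sum(-1)
m=np.zeros(r.shape,bool); m[150:225,225:290]=1
print(d.keys(),d['T'].round(3).tolist(),d['camera_matrix'].round(1).tolist(),d['range_z'][[180,195,150,250],[256,256,256,180]],P[[180,195,150,250],[256,256,256,180]].round(3).tolist(),r[[180,195],[256,256]])
m&=(r<180)
v,u=np.nonzero(m); print(m.sum(),u.min(),u.max(),v.min(),v.max())
print((d['range_z']>0).mean())
K=d['camera_matrix'];
for tt in(.142,.112):
  p=np.linalg.inv(d['T'])@np.r_[onaxis(tt),1]; print(K[0,2]+K[0,0]*p[0]/-p[2],K[1,2]-K[1,1]*p[1]/-p[2])
```

```text
dict_keys(['img', 'range_z', 'camera_matrix', 'T']) [[0.744, -0.134, -0.655, 0.299], [0.262, 0.96, 0.102, -0.159], [0.615, -0.247, 0.749, 0.352], [0.0, 0.0, 0.0, 1.0]] [[327.3, 0.0, 253.1], [0.0, 327.3, 192.0], [0.0, 0.0, 1.0]] [0.24781905 0.25077498 0.28681782 0.41057068] [[0.461, -0.174, 0.165], [0.465, -0.186, 0.166], [0.483, -0.152, 0.129], [0.509, -0.294, 0.006]] [205 192]
72 232 251 165 210
0.9960479736328125
253.17431256360848 193.70230212716743
253.2116960458651 182.35701958853375
```

Run:
```python
from h import *
d=optics.get_image('wrist'); P=cloud(d); r=d['img'].astype(int).sum(-1)
m=np.zeros(r.shape,bool); m[150:225,225:290]=1; m&=(r<290)&(P[...,2]>.12)
X=(P[m]-c)@Rt; t=X@a; print(m.sum(),'t pct',np.percentile(t,[1,50,95,99]))
T=X[t>np.percentile(t,95)-.006]; q=np.c_[T@n,T[:,1]].astype(np.float32)
print('top disc (n,y)',cv2.minEnclosingCircle(q),q.mean(0),len(q),'exp .0872 .0468')
```

```text
1842 t pct [0.11469008 0.14028969 0.14151329 0.14198676]
top disc (n,y) ((0.08712656795978546, 0.078855961561203), 0.04774254560470581) [0.0875023  0.04986082] 1598 exp .0872 .0468
```

Run:
```python
from h import *
d=optics.get_image('wrist'); P=cloud(d)
X=((P-c)@Rt).reshape(-1,3); t=X@a; u=X@n
m=(abs(t-.141)<.005)&(abs(u-.0872)<.03)&(abs(X[:,1]-.047)<.03)
q=np.c_[u,X[:,1]][m]; print(m.sum(),np.median(t[m]),q.mean(0),np.percentile(q,[2,98],axis=0),cv2.minEnclosingCircle(q.astype(np.float32)))
```

```text
1613 0.14042021082291434 [0.08761743 0.04942571] [[0.07196001 0.03308285]
 [0.10335658 0.06495811]] ((0.0876496359705925, 0.048537809401750565), 0.017917772755026817)
```

The wrist depth puts the cap top at n = 0.0876, y = 0.0485 and t = 0.1405, which agrees to within 2 mm. I descend along the axis.

```bash
python3 -m crank '[[[2,1.5,20,-0.2,-0.2,-0.3,1],[2,1.5,45,-0.2,-0.2,-0.3,1],[2,1.5,70,-0.2,-0.2,-0.3,1],[2,1.5,90,-0.2,-0.2,-0.3,1],[2,1.5,105,-0.2,-0.2,-0.3,1],[2,1.5,115,-0.2,-0.2,-0.3,1],[2,1.5,121,-0.2,-0.2,-0.3,1],[2,1.5,124,-0.2,-0.2,-0.3,1],[2,1.5,124,-0.2,-0.2,-0.3,1],[2,1.5,124,-0.2,-0.2,-0.3,1]]]'; python3 -c "
from h import *
show(); rel(onaxis(.126),Rlean)"
```

```text
t: 2.93
tcp_pos: [0.471, -0.1826, 0.1555]
tool_rot: [0.545, 0.772, 0.266, 0.19]
wrist_force: [-0.6, 0.2, -0.6]
width: 0.0855
grip_force: 0.0
{'t': 2.933, 'q': [-0.728, 0.236, 2.279, 1.186, 0.621, -2.072], 'tcp_pos': [0.471, -0.183, 0.156], 'wrist_force': [-0.573, 0.227, -0.573], 'torque': [-0.031, 0.285, -0.014], 'width': 0.085, 'grip_force': 0.0}
row [ 0.8 -1.2  2.2] [0.13 0.27 0.06]
```

```bash
python3 -m crank '[[[1.5,-0.8,1.5,0,0,0,1],[1.5,-0.8,1.5,0,0,0,0.2],[1.5,-0.8,1.5,0,0,0,-0.2],[1.5,-0.8,1.5,0,0,0,-0.2],[1.5,-0.8,1.5,0,0,0,-0.5],[1.5,-0.8,1.5,0,0,0,-0.5],[1.5,-0.8,1.5,0,0,0,-0.5],[1.5,-0.8,1.5,0,0,0,-0.5]]]' 20; python3 -c "
from h import *
show(); rel(onaxis(.126),Rlean)"
```

```text
t: 3.6
tcp_pos: [0.4707, -0.1809, 0.1532]
tool_rot: [0.545, 0.772, 0.265, 0.19]
wrist_force: [-4.0, -2.0, 2.1]
width: 0.0357
grip_force: 23.8
{'t': 3.6, 'q': [-0.725, 0.239, 2.282, 1.195, 0.617, -2.08], 'tcp_pos': [0.471, -0.181, 0.153], 'wrist_force': [-4.011, -1.979, 2.148], 'torque': [-0.139, 0.421, 0.012], 'width': 0.036, 'grip_force': 23.754}
row [-0.9 -0.1  0.3] [0.09 0.25 0.05]
```

```bash
python3 -m crank '[[[0,0,0,0,0,0,-0.5],[0,0,0,0,0,0,-0.5],[0,0,0,0,0,0,-0.5],[0,0,-2,0,0,0,-0.5],[0,0,-4,0,0,0,-0.5],[0,0,-6,0,0,0,-0.5],[0,0,-9,0,0,0,-0.5],[0,0,-12,0,0,0,-0.5],[0,0,-15,0,0,0,-0.5],[0,0,-18,0,0,0,-0.5]]]' 60; python3 -c "
from h import *
show(); o=bot.get_obs(); print('force tool',(o['wrist_force']@R.from_quat(o['tool_rot']).as_matrix()).round(1)); rel(onaxis(.144),Rlean)"
```

```text
t: 4.43
tcp_pos: [0.4603, -0.1844, 0.167]
tool_rot: [0.545, 0.773, 0.265, 0.189]
wrist_force: [8.5, 0.5, -10.8]
width: 0.0347
grip_force: 60.9
{'t': 4.433, 'q': [-0.751, 0.201, 2.283, 1.135, 0.646, -2.032], 'tcp_pos': [0.46, -0.184, 0.167], 'wrist_force': [8.508, 0.471, -10.797], 'torque': [-0.472, 0.085, -0.273], 'width': 0.035, 'grip_force': 60.929}
force tool [-2.4 -0.2 13.5]
row [-1.1  0.1 -0.1] [0.06 0.21 0.03]
```

```bash
python3 -m crank '[[[-0.3,0,-4,0,0,0,-0.5],[-0.6,0,-8,0,0,0,-0.5],[-0.9,0,-12,0,0,0,-0.5],[-1,0,-16,0,0,0,-0.5],[-1,0,-20,0,0,0,-0.5],[-1,0,-24,0,0,0,-0.5],[-1,0,-28,0,0,0,-0.5],[-1,0,-32,0,0,0,-0.5],[-1,0,-36,0,0,0,-0.5],[-1,0,-40,0,0,0,-0.5]]]'; python3 -c "
from h import *
show(); o=bot.get_obs(); print('force tool',(o['wrist_force']@R.from_quat(o['tool_rot']).as_matrix()).round(1)); rel(onaxis(.184),Rlean)"
```

```text
t: 5.27
tcp_pos: [0.4371, -0.1929, 0.1985]
tool_rot: [0.545, 0.773, 0.266, 0.189]
wrist_force: [6.0, 2.4, -7.4]
width: 0.0347
grip_force: 61.3
{'t': 5.267, 'q': [-0.813, 0.118, 2.279, 1.016, 0.724, -1.94], 'tcp_pos': [0.437, -0.193, 0.198], 'wrist_force': [6.017, 2.375, -7.379], 'torque': [-0.095, -0.003, -0.094], 'width': 0.035, 'grip_force': 61.28}
force tool [0.2 0.5 9.8]
row [-0.9  0.2 -0.1] [0.07 0.14 0.01]
```

Force is steady at about 10 N along the axis. I continue to 130 mm in total.

```bash
python3 -m crank '[[[0,0,-5,0,0,0,-0.5],[0,0,-10,0,0,0,-0.5],[0,0,-15,0,0,0,-0.5],[0,0,-20,0,0,0,-0.5],[0,0,-26,0,0,0,-0.5],[0,0,-32,0,0,0,-0.5],[0,0,-38,0,0,0,-0.5],[0,0,-44,0,0,0,-0.5],[0,0,-50,0,0,0,-0.5],[0,0,-56,0,0,0,-0.5],[0,0,-64,0,0,0,-0.5],[0,0,-72,0,0,0,-0.5]]]'; python3 -c "
from h import *
show(); o=bot.get_obs(); R0=R.from_quat(o['tool_rot']).as_matrix();print('force tool',(o['wrist_force']@R0).round(1)); rel(onaxis(.256),Rlean)
print('up row',R0.T@[0,0,100]); rel(np.array([.42,-.12,.37]),down(19.65))"
```

```text
t: 6.27
tcp_pos: [0.3948, -0.2082, 0.256]
tool_rot: [0.545, 0.773, 0.266, 0.19]
wrist_force: [0.3, 1.1, -2.5]
width: 0.0347
grip_force: 62.1
{'t': 6.267, 'q': [-0.933, -0.02, 2.252, 0.858, 0.893, -1.829], 'tcp_pos': [0.395, -0.208, 0.256], 'wrist_force': [0.295, 1.066, -2.526], 'torque': [-0.212, 0.668, -0.033], 'width': 0.035, 'grip_force': 62.123}
force tool [ 0.9 -1.1  2.4]
row [-0.7  0.2  0.9] [0.08 0.22 0.05]
up row [ -0.34610353  61.6793422  -78.711746  ]
row [ 74.3 112.4 -57.1] [ 3.808e+01  2.200e-01 -3.000e-02]
```

```bash
python3 -m crank '[[[0,15,-19,0,0,0,-0.5],[0,31,-39,0,0,0,-0.5],[0,47,-59,0,0,0,-0.5],[0,62,-79,0,0,0,-0.5],[0,70,-88,5,0,0,-0.5],[10,75,-85,11,0,0,-0.5],[25,85,-80,17,0,0,-0.5],[40,95,-73,23,0,0,-0.5],[55,105,-66,29,0,0,-0.5],[70,112,-57,34,0,0,-0.5],[74,112,-57,38,0,0,-0.5],[74,112,-57,38,0,0,-0.5]]]'; python3 -c "
from h import *
show(); rel(np.array([.42,-.12,.37]),down(19.65)); rel(np.array([.548,.15,.37]),down(19.65))"
```

```text
t: 7.27
tcp_pos: [0.4213, -0.1187, 0.3693]
tool_rot: [0.576, 0.818, -0.002, 0.001]
wrist_force: [0.4, 0.4, -3.1]
width: 0.0345
grip_force: 62.2
{'t': 7.267, 'q': [-0.275, -0.055, 1.849, -0.004, 1.348, -0.618], 'tcp_pos': [0.421, -0.119, 0.369], 'wrist_force': [0.426, 0.432, -3.146], 'torque': [0.015, -0.025, 0.002], 'width': 0.034, 'grip_force': 62.191}
row [-0.8 -1.7 -0.6] [-0.13  0.17  0.05]
row [210.3 209.9  -1.8] [-0.13  0.17  0.05]
```

```bash
python3 -m crank '[[[20,20,0,0,0,0,-0.5],[45,45,0,0,0,0,-0.5],[70,70,0,0,0,0,-0.5],[95,95,0,0,0,0,-0.5],[120,120,0,0,0,0,-0.5],[145,145,0,0,0,0,-0.5],[170,170,0,-0.1,0.2,0,-0.5],[190,190,0,-0.1,0.2,0,-0.5],[203,203,0,-0.1,0.2,0,-0.5],[210,210,0,-0.1,0.2,0,-0.5],[210,210,0,-0.1,0.2,0,-0.5],[210,210,0,-0.1,0.2,0,-0.5]]]'
python3 - <<'E'
from h import *
show(); rel(np.array([.548,.15,.37]),down(19.65))
d=optics.get_image('scene'); np.savez('s2',**d); cv2.imwrite('pics/s2.png',cv2.resize(d['img'][0:240,150:420,::-1],None,fx=2.5,fy=2.5,interpolation=cv2.INTER_CUBIC))
P=cloud(d); m=(np.hypot(P[...,0]-.548,P[...,1]-.15)<.06)&(P[...,2]>.15)&(P[...,2]<.36)
X=P[m]
for z in np.arange(.18,.36,.012):
    s=X[abs(X[:,2]-z)<.006]; 
    if len(s)>4: print(round(z,3),len(s),s.mean(0).round(4),s.min(0).round(3),s.max(0).round(3))
E
```

```text
t: 8.27
tcp_pos: [0.5477, 0.1467, 0.3687]
tool_rot: [0.577, 0.817, 0.001, 0.001]
wrist_force: [-0.4, -1.2, -3.8]
width: 0.0346
grip_force: 62.2
{'t': 8.267, 'q': [0.259, 0.167, 1.612, 0.0, 1.359, -0.082], 'tcp_pos': [0.548, 0.147, 0.369], 'wrist_force': [-0.379, -1.241, -3.765], 'torque': [-0.005, 0.017, 0.006], 'width': 0.035, 'grip_force': 62.196}
row [ 3.   1.4 -1.3] [ 0.17  0.01 -0.13]
0.204 45 [0.5618 0.1312 0.206 ] [0.528 0.117 0.201] [0.576 0.164 0.21 ]
0.216 69 [0.5621 0.1314 0.2156] [0.528 0.117 0.21 ] [0.576 0.164 0.222]
0.228 73 [0.5624 0.1301 0.2281] [0.536 0.118 0.222] [0.578 0.159 0.234]
0.24 69 [0.5621 0.1299 0.2404] [0.534 0.118 0.234] [0.577 0.166 0.246]
0.252 74 [0.5624 0.1312 0.2516] [0.532 0.117 0.246] [0.577 0.161 0.258]
0.264 80 [0.5616 0.1306 0.2636] [0.528 0.116 0.258] [0.578 0.158 0.27 ]
0.276 79 [0.562  0.1305 0.2757] [0.53  0.115 0.27 ] [0.577 0.161 0.282]
0.288 80 [0.5628 0.1305 0.2877] [0.534 0.118 0.282] [0.577 0.16  0.294]
0.3 88 [0.5614 0.1303 0.3   ] [0.53  0.117 0.294] [0.576 0.163 0.306]
0.312 87 [0.5621 0.1303 0.3122] [0.529 0.117 0.306] [0.578 0.162 0.318]
0.324 94 [0.5612 0.1313 0.3245] [0.525 0.118 0.318] [0.577 0.163 0.33 ]
0.336 142 [0.5569 0.1356 0.3354] [0.526 0.119 0.33 ] [0.575 0.168 0.342]
0.348 50 [0.5556 0.1373 0.3473] [0.531 0.13  0.343] [0.574 0.152 0.354]
```

View pics/s2.png

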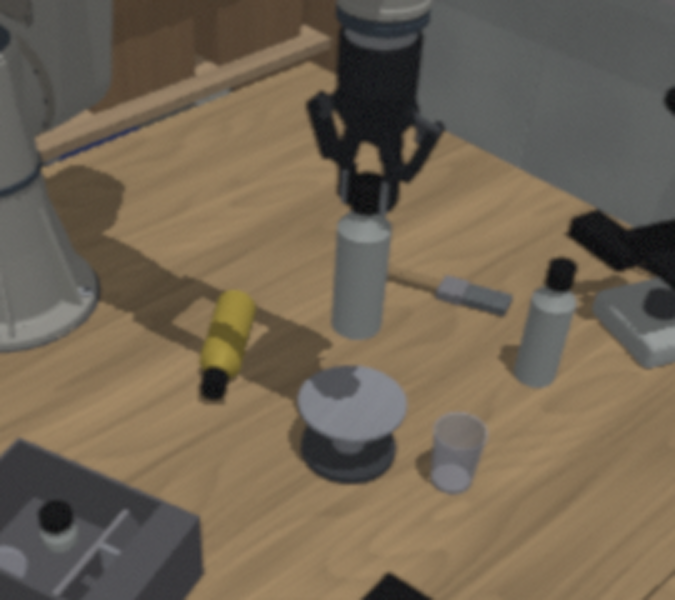

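The picture shows the bottle at crop (360,275), upright above the plate at (352,405). The depth slices have constant centres, so there is no tilt. I centre it and go down 105 mm, then feel for the plate.

```bash
python3 -m crank '[[[3,1.4,10,0.2,0,0,-0.5],[3,1.4,25,0.2,0,0,-0.5],[3,1.4,40,0.2,0,0,-0.5],[3,1.4,55,0.2,0,0,-0.5],[3,1.4,70,0.2,0,0,-0.5],[3,1.4,82,0.2,0,0,-0.5],[3,1.4,92,0.2,0,0,-0.5],[3,1.4,99,0.2,0,0,-0.5],[3,1.4,103,0.2,0,0,-0.5],[3,1.4,105,0.2,0,0,-0.5],[3,1.4,105,0.2,0,0,-0.5],[3,1.4,105,0.2,0,0,-0.5]]]'; python3 -c "
from h import *
show(); rel(np.array([.548,.15,.25]),down(19.65))"
```

```text
t: 9.32
tcp_pos: [0.549, 0.1513, 0.2643]
tool_rot: [0.577, 0.817, 0.0, 0.0]
wrist_force: [0.2, 0.3, -3.1]
width: 0.0345
grip_force: 62.3
{'t': 9.317, 'q': [0.266, 0.251, 1.738, -0.0, 1.152, -0.075], 'tcp_pos': [0.549, 0.151, 0.264], 'wrist_force': [0.171, 0.286, -3.071], 'torque': [0.006, 0.016, 0.011], 'width': 0.035, 'grip_force': 62.279}
row [-0.9 -1.4 14.3] [ 0.04  0.01 -0.11]
```

```bash
python3 -m crank '[[[-0.9,-1.4,2,0,0,0,-0.5],[-0.9,-1.4,4,0,0,0,-0.5],[-0.9,-1.4,6,0,0,0,-0.5],[-0.9,-1.4,7,0,0,0,-0.5],[-0.9,-1.4,8,0,0,0,-0.5],[-0.9,-1.4,9,0,0,0,-0.5],[-0.9,-1.4,10,0,0,0,-0.5],[-0.9,-1.4,10,0,0,0,-0.5]]]'; python3 -c "
from h import *
show()"
```

```text
t: 9.98
tcp_pos: [0.5476, 0.1499, 0.2535]
tool_rot: [0.577, 0.817, -0.0, -0.0]
wrist_force: [-0.2, 0.0, -3.3]
width: 0.0347
grip_force: 62.3
{'t': 9.983, 'q': [0.265, 0.26, 1.752, -0.0, 1.13, -0.076], 'tcp_pos': [0.548, 0.15, 0.254], 'wrist_force': [-0.215, 0.014, -3.284], 'torque': [-0.075, -0.009, -0.022], 'width': 0.035, 'grip_force': 62.28}
```

Nothing touched yet. I go on in 0.5 mm steps with short calls.

```bash
python3 -m crank '[[[0,0,0.5,0,0,0,-0.5],[0,0,1,0,0,0,-0.5],[0,0,1.5,0,0,0,-0.5],[0,0,2,0,0,0,-0.5],[0,0,2,0,0,0,-0.5]]]'; python3 -m crank '[[[0,0,0.5,0,0,0,-0.5],[0,0,1,0,0,0,-0.5],[0,0,1,0,0,0,-0.5]]]'
```

```text
t: 10.4
tcp_pos: [0.5477, 0.1499, 0.2518]
tool_rot: [0.577, 0.817, -0.0, 0.0]
wrist_force: [0.2, 0.4, -1.3]
width: 0.0347
grip_force: 62.4
t: 10.65
tcp_pos: [0.5479, 0.15, 0.2518]
tool_rot: [0.577, 0.817, 0.0, 0.0]
wrist_force: [-2.2, 0.5, 6.3]
width: 0.0346
grip_force: 63.3
```

The bottle is on the plate: TCP z has stopped at 0.2518 and the force is now upward. I ease the push and release.

```bash
python3 -m crank '[[[0,0,-0.5,0,0,0,-0.5],[0,0,-0.5,0,0,0,-0.5],[0,0,-0.5,0,0,0,-0.5]]]' 20; python3 -m crank '[[[0,0,0,0,0,0,-0.1],[0,0,0,0,0,0,0],[0,0,0,0,0,0,0.3],[0,0,0,0,0,0,0.6],[0,0,0,0,0,0,1],[0,0,0,0,0,0,1],[0,0,0,0,0,0,1],[0,0,0,0,0,0,1]]]'; python3 -m crank '[[[0,0,-8,0,0,0,1],[0,0,-20,0,0,0,1],[0,0,-40,0,0,0,1],[0,0,-65,0,0,0,1],[0,0,-90,0,0,0,1],[0,0,-115,0,0,0,1],[0,0,-120,0,0,0,1],[0,0,-120,0,0,0,1],[0,0,-120,0,0,0,1],[0,0,-120,0,0,0,1],[0,0,-120,0,0,0,1],[0,0,-120,0,0,0,1]]]'
python3 - <<'E'
from h import *
d=optics.get_image('scene'); e=optics.get_image('top')
cv2.imwrite('pics/s3.png',np.vstack([d['img'],e['img']])[...,::-1][:, :])
im=np.hstack([cv2.resize(x['img'],(400,300)) for x in(d,e)]); cv2.imwrite('pics/fin.png',im[...,::-1])
P=cloud(d); m=(np.hypot(P[...,0]-.548,P[...,1]-.15)<.06)&(P[...,2]>.1)&(P[...,2]<.29); X=P[m]
for z in np.arange(.1,.27,.02):
    s=X[abs(X[:,2]-z)<.01]; 
    if len(s)>4: print(round(z,3),len(s),s.mean(0).round(4))
E
```

```text
t: 10.9
tcp_pos: [0.5479, 0.15, 0.2518]
tool_rot: [0.577, 0.817, 0.0, 0.0]
wrist_force: [-2.7, 0.1, 6.4]
width: 0.0347
grip_force: 62.8
t: 11.57
tcp_pos: [0.5477, 0.1499, 0.2512]
tool_rot: [0.577, 0.817, -0.0, 0.0]
wrist_force: [0.4, -0.3, -0.6]
width: 0.0853
grip_force: 0.0
t: 12.57
tcp_pos: [0.5473, 0.1498, 0.3701]
tool_rot: [0.577, 0.817, -0.001, -0.001]
wrist_force: [0.4, -0.2, -1.2]
width: 0.0855
grip_force: 0.0
0.1 44 [0.5627 0.1347 0.1051]
0.12 101 [0.5613 0.1335 0.1197]
0.14 98 [0.5618 0.1339 0.1401]
0.16 107 [0.5613 0.1342 0.1602]
0.18 106 [0.5615 0.1334 0.1799]
0.2 113 [0.5619 0.1337 0.2   ]
0.22 172 [0.5565 0.1396 0.2182]
0.24 68 [0.5557 0.1399 0.2409]
0.26 137 [0.5513 0.1457 0.2613]
```

View pics/fin.png

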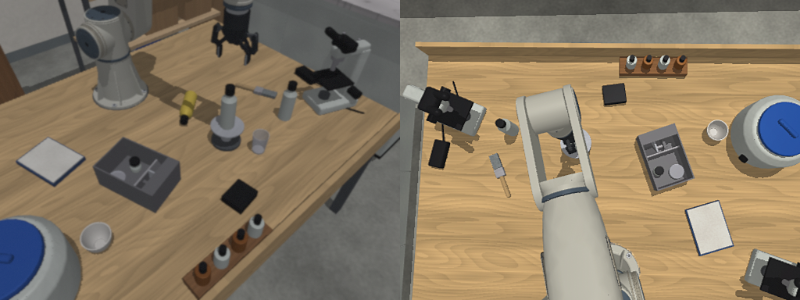

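The bottle stands upright on the plate at (229,105) in the left picture. The gripper is clear above it, and the other things look unmoved. I hand the job in.

```bash
python3 -c "
from h import *
print(workorder.job_done())"
```

```text
the job is handed in; nothing more can be done
None
```

The bottle was drawn out along its axis with 10–14 N, stood upright in the middle of the lift plate and released, and the job was handed in at about 12.7 s on the robot's clock; the other things looked unmoved in the final pictures.

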